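# Refit the film-roll shaft of the cup sealer: spacer, washer, bushing

### The job

The cup sealer's film-roll shaft stands upright in its round foot and has to be built up again: thread the plain spacer tube onto the shaft first, then the flat washer, then the flanged bushing with its flange down. Each part must sit flat and fully down on the one below before the next goes on. Leave the little clear beaker that stands among the parts upright where it is.

Things in the scene. Friction and masses are not known exactly. Their poses are not given: they have to be found in the camera images.
- stand: fixed shaft stand on the worktop. Round dark steel foot 90 mm across and 14 mm high, on it a collar 40 mm across whose flat top, the seat, is 20 mm above the worktop; from the seat an upright steel shaft 18 mm in diameter rises 76 mm (tip 96 mm above the worktop), its last 8 mm tapering to 8 mm diameter. Origin on the shaft's axis, on the worktop, z up.
- seat (a point): centre of the seat, on the shaft's axis, 20 mm above the worktop: here the spacer must rest; z up. The tall black cup sealer (430 mm high) is 110 mm or more to the right of the shaft, and a rack shelf 430 mm above the worktop begins 110 mm or more beyond it
- spacer: plain aluminium tube 56 mm outer diameter, 36 mm high, bore 21 mm right through, standing on end, loose, 0.08 to 0.17 kg. Origin on its axis at the underside, z up
- spacer_mid (a point): middle of the spacer, on its axis, 18 mm above its underside
- washer: thick flat steel washer 64 mm outer diameter, 14 mm thick, bore 21 mm, lying flat on the worktop, loose, 0.07 to 0.14 kg. Origin on its axis at the underside, z up
- washer_mid (a point): middle of the washer, on its axis, 7 mm above its underside
- bushing: grey plastic flanged bushing: flange 62 mm diameter and 10 mm thick at the bottom, above it a sleeve 36 mm outer diameter, 60 mm high in all, bore 21 mm right through; stands on its flange, loose, under 0.1 kg. In place it hides the shaft's end, which reaches 26 mm into it. Origin on its axis at the flange's underside, z up
- beaker: small clear beaker (bystander), 48 mm diameter at the rim, 60 mm high, loose, standing among the parts. Origin at the centre of its underside, z up
Things that resemble listed ones, but are neither listed nor needed, are in the scene too. Of the things shaped like the washer, the steel one is meant.

How it is judged:
By the outcome, as a careful person would: the job done as asked, in the order asked, and still so for the second after the job is handed in, with the robot touching nothing.
It also fails if it takes over 72 s, if anything falls off the work surface, if the arm or the gripper's body presses on something with over 40 N, if the wrist force passes 120 N, or if a joint passes its speed limit or range.

### The arm

A 7-joint arm with a two-finger parallel gripper is mounted at the origin on a cart in front of the work surface, level with it; the furniture and walls round the work are solid. World frame = base frame: x ahead of the robot, y to its left, z up, the work surface at z = 0. Lengths are in m, angles in rad, forces in N, time in s.
With the tool pointing down it reaches from about 0.4 to 0.75 m from the base axis. Payload 19.5 kg.
Tool frame: the origin (TCP) lies midway between the tips of the shut fingers; the grasp point (between the pads) lies 19 mm behind it; z points along the fingers, y is the direction in which the jaws open and shut (so a half turn about z gives the same grasp; the last joint's range is limited). The gripper opens to 85 mm and grips with 20 to 120 N. Pads are 22 mm wide; open, the fingers measure 114 mm over their backs; the gripper's body (76 mm by 85 mm) begins 54 mm behind the grasp point. The pads swing forward as they close: fully open they stand 13 mm farther back than shut.
Start: joints at [-1.191, 0.707, -0.028, 1.485, 0.022, 0.951, -0.075], TCP at [0.235, 0.525, 0.231] pointing down, gripper open.
Joint ranges: [-2.71, 2.71], [-0.32, 2.16], [-1.57, 1.52], [0, 2.45], [-1.46, 4.6], [0, 2.02], [-2.83, 2.83]. Speed limits (rad/s): [1.89, 1.89, 2.57, 2.57, 3.01, 3.01, 3.01].

### API

Orientations are given as a 3x3 rotation matrix whose columns are the frame's x, y, z axes.
In Python, from plant import movep, servo_line, move_j, grip, hold, inverse_kinematics, camera, camera_model, IKError, sign_off, outline_of, spot_point, read_time, read_joint_positions, read_qvel, read_effort, read_tool_pos, read_tcp_rot, read_wrist_force, read_moment, read_opening gives the robot as it stands. Calls block until the motion is done:
- movep(position, orientation): joint-space move of the TCP to a pose.
- servo_line(position, max_speed=0.15, rotation=None): straight line of the TCP; rotation=None keeps the orientation; max_speed is the mean speed in m/s.
- move_j(angles): joint-space move.
- grip(opening, grasp_force=None): finger opening in m; grasp_force is the grip in N (None keeps the last); returns when the fingers have stopped.
- hold(seconds).
- inverse_kinematics(position, orientation): joint angles nearest the present ones, or None.
- camera(name): name is "side" or "top"; returns the picture (480x640x3 uint8, red, green, blue); there is no depth.
- camera_model(name): a dict with "camera_matrix" (3x3 intrinsics, pixels), "dist" ([k1, k2, p1, p2, k3] as OpenCV has them; the pictures are not rectified), "rvec" (rotation vector, rad) and "tvec" (3), from world to camera coordinates, as OpenCV has them. Camera axes: x right, y down, z forward; pixel columns grow to the right and rows downward; lengths in m; the calibration is good to about 2 mm. A picture is of the moment at which its call begins. camera_model takes no time and is no camera call.
A pose or a line that the arm cannot do raises IKError and nothing moves.
- sign_off(): hands the job in, once; it reports no verdict.
Trained networks look in the newest picture that a camera, given by its name, has taken for a name from the list of things; names that differ only in an ending like _2 or _b are one class to them, and where a whole thing is asked for, a point or a joint stands for the part that bears it (a point fixed in the world has none). Each returns a list of dicts, best first, with "conf" (0 to 1); they miss things now and then, are a little off and sometimes report something else, mostly with a low value. They report only what shows in the picture. A call takes as long as a camera call. They do not tell look-alikes from the thing itself.
- outline_of(camera, query): "mask" (480x640 bool, what is visible of it).
- spot_point(camera, query): "centre" ([x, y, z] in m, in the coordinates of the camera as it stood for that picture, good to about 4 mm: a listed point, or the origin of a listed thing).
Readings, each from a call of its own:
- read_time(): time.
- read_joint_positions(): joint angles.
- read_qvel(): joint speeds.
- read_effort(): joint torques, N m.
- read_tool_pos(): TCP position.
- read_tcp_rot(): TCP orientation.
- read_wrist_force(): force on the tool from outside, world axes, zero at the start.
- read_moment(): the same for the moment, N m.
- read_opening(): finger opening in m.
Only numpy, scipy, OpenCV 4.12 (cv2) and the standard library are available. Lean on these libraries where they do the work, as an engineer would, in place of code of your own. Each camera call takes 0.05 s, during which the arm holds its last target. There are 200 camera calls.

## Working session

There is one attempt and no reset: what is moved stays moved. The work goes in short steps, each a Python script; the robot and the scene stay as the last script left them, time stands still between calls to the robot, and variables do not carry over. Pictures are saved under pics/ and viewed, on a budget of 10 in all, crops included, one or two more only if the job needs it, and the job is handed in when it is done.

```bash
mkdir -p pics; ls; cat > h.py <<'E'
import numpy as np, cv2
from plant import *
def w2c(n):
    m=camera_model(n); R=cv2.Rodrigues(np.array(m["rvec"],float))[0]; return m,R,np.array(m["tvec"],float).ravel()
def toworld(n,p):
    m,R,t=w2c(n); return R.T@(np.array(p)-t)
def proj(n,P):
    m,R,t=w2c(n); return cv2.projectPoints(np.array(P,float).reshape(-1,3),np.array(m["rvec"],float),t,np.array(m["camera_matrix"],float),np.array(m["dist"],float))[0].reshape(-1,2)
def ray(n,uv,z):
    m,R,t=w2c(n); u=cv2.undistortPoints(np.array(uv,float).reshape(-1,1,2),np.array(m["camera_matrix"],float),np.array(m["dist"],float)).reshape(-1,2)
    d=np.c_[u,np.ones(len(u))]@R; c=-R.T@t; return c+d*((z-c[2])/d[:,2])[:,None]
def save(n,f,im=None):
    im=camera(n) if im is None else im; cv2.imwrite("pics/"+f,im[:,:,::-1]); return im
E
python3 - <<'E'
from h import *
np.set_printoptions(precision=4,suppress=True)
a=save("top","top0.png");b=save("side","side0.png")
for n in("top","side"):
    m,R,t=w2c(n); print(n,"cam",-R.T@t)
    for q in("stand","spacer","washer","bushing","beaker"):
        for r in spot_point(n,q): 
            w=toworld(n,r["centre"]);print(n,q,round(r["conf"],2),w,proj(n,w)[0].round())
print(read_time(),read_tcp_rot())
E
```

```text
pics
top cam [ 0.2757 -0.012   1.1568]
top stand 0.9 [0.5446 0.1727 0.002 ] [227. 180.]
top stand 0.49 [ 0.4488  0.2654 -0.005 ] [178. 228.]
top stand 0.45 [0.41   0.1513 0.0049] [234. 249.]
top spacer 0.91 [ 0.448   0.265  -0.0028] [178. 229.]
top washer 0.6 [ 0.4064  0.1501 -0.0004] [235. 251.]
top washer 0.56 [ 0.5523 -0.2838  0.0033] [459. 181.]
top bushing 0.91 [ 0.3401  0.2615 -0.003 ] [176. 284.]
top beaker 0.58 [ 0.5314  0.2703 -0.0055] [178. 187.]
side cam [0.3913 0.767  0.4803]
side stand 0.82 [ 0.5399  0.1679 -0.0007] [263. 319.]
side spacer 0.96 [ 0.4435  0.2642 -0.0017] [314. 366.]
side spacer 0.3 [ 0.3313  0.2576 -0.0012] [391. 370.]
side spacer 0.25 [0.5399 0.1685 0.0219] [263. 309.]
side washer 0.89 [ 0.4058  0.1509 -0.0025] [344. 321.]
side washer 0.27 [ 0.4461  0.2631 -0.001 ] [312. 365.]
side bushing 0.92 [0.3328 0.257  0.0031] [391. 367.]
side bushing 0.67 [0.5357 0.2663 0.0012] [252. 360.]
side beaker 0.63 [0.5347 0.2686 0.0017] [252. 361.]
side beaker 0.18 [0.4472 0.2641 0.0165] [312. 357.]
0.6 [[-0.9123  0.4094 -0.    ]
 [ 0.4094  0.9123 -0.0001]
 [ 0.     -0.0001 -1.    ]]
```

View pics/top0.png

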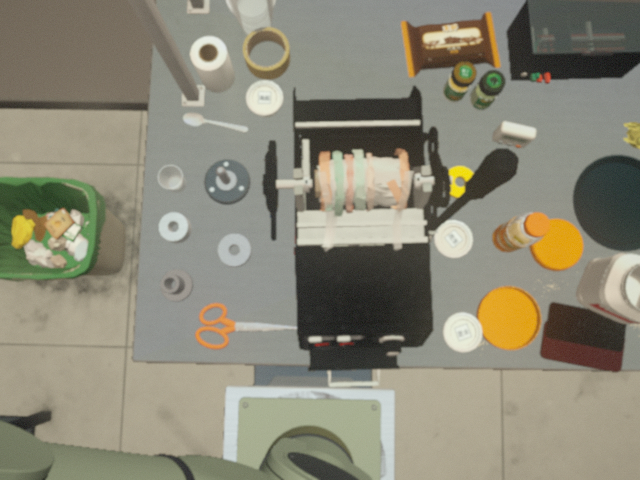

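View pics/side0.png

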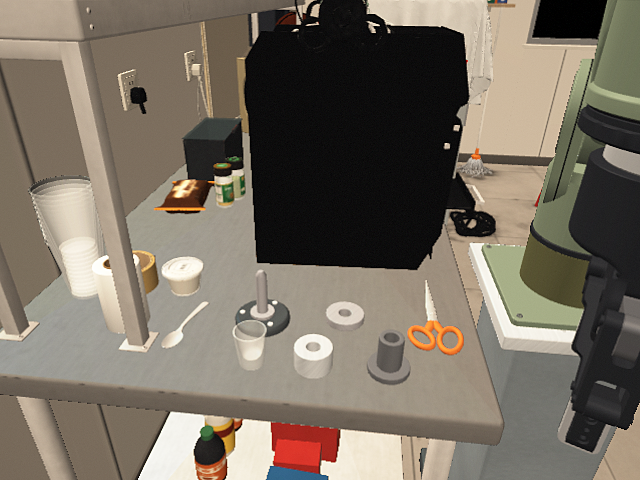

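The top view shows the stand (227,181), beaker (170,177), spacer (174,227), bushing (177,286) and a grey washer (234,249). The things shaped like the washer are that grey ring at (234,249), a yellow ring at (459,181), and the tan tape roll at (266,52). The grey one matches "steel". I'll confirm it in a crop, then refine the poses and identify the arm geometry so I can check clearances.

```bash
cat >> h.py <<'E'
def cyl(x,y,r,z0,z1):
    a=np.linspace(0,2*np.pi,60,endpoint=False); return [np.c_[x+r*np.cos(a),y+r*np.sin(a),np.full(60,z)] for z in(z0,z1)]
SH={"spacer":[(.028,0,.036)],"washer":[(.032,0,.014)],"bushing":[(.031,0,.010),(.018,.010,.060)],"beaker":[(.022,0,.06)],
"stand":[(.045,0,.014),(.02,.014,.02),(.009,.02,.088),(.006,.088,.096)]}
def render(n,name,x,y,z=0,S=4):
    im=np.zeros((480*S,640*S),np.uint8)
    for r,a,b in SH[name]:
        p=proj(n,np.vstack(cyl(x,y,r,z+a,z+b))); h=cv2.convexHull(((p+.5)*S-.5).round().astype(np.int32)); cv2.fillConvexPoly(im,h,1)
    return cv2.resize(im.astype(np.float32),(640,480),interpolation=cv2.INTER_AREA)
def fitmask(n,name,mask,xy,z=0):
    """xy that maximises the overlap of the model silhouette with the mask (bore holes filled)"""
    from scipy.optimize import minimize
    c,_=cv2.findContours(mask.astype(np.uint8),cv2.RETR_EXTERNAL,cv2.CHAIN_APPROX_NONE)
    m=np.zeros((480,640),np.uint8); cv2.drawContours(m,[max(c,key=cv2.contourArea)],-1,1,-1)
    f=lambda p:np.abs(render(n,name,p[0],p[1],z)-m).sum()
    r=minimize(f,xy,method="Nelder-Mead",options=dict(initial_simplex=np.array([xy,np.add(xy,(.006,0)),np.add(xy,(0,.006))]),xatol=2e-4,fatol=.1,maxiter=80))
    return r.x,r.fun/m.sum()
def locate(n,name,xy,z=0):
    best=None
    for o in outline_of(n,name):
        v,u=np.nonzero(o["mask"]); 
        if len(u)<20: continue
        d=np.hypot(*(np.array([u.mean(),v.mean()])-proj(n,[*xy,z+.02])[0]))
        if d<25 and (best is None or o["conf"]>best[0]): best=(o["conf"],o["mask"])
    return None if best is None else (fitmask(n,name,best[1],xy,z),best[0])
E
python3 - <<'E'
from h import *
np.set_printoptions(precision=4,suppress=True)
a=camera("top");b=camera("side")
g={"stand":(.542,.170),"spacer":(.446,.2645),"washer":(.406,.1505),"bushing":(.336,.259),"beaker":(.533,.2695)}
for k,xy in g.items():
    for n in("top","side"): print(k,n,locate(n,k,xy))
c1=cv2.resize(a[150:310,150:260],None,fx=3.6,fy=3.6,interpolation=cv2.INTER_CUBIC)
c2=cv2.resize(a[150:310,410:500],None,fx=3.6,fy=3.6,interpolation=cv2.INTER_CUBIC)
save("",'crop1.png',np.hstack([c1,c2]))
# sealer left edge candidates
for uv in((264,180),(295,300),(295,180)): print(uv,[ray("top",[uv],z)[0] for z in(0,.2,.43)])
# kinematics fit
rng=np.random.default_rng(0);D=[]
q0=np.array(read_joint_positions());p0=np.array(read_tool_pos());R0=np.array(read_tcp_rot());D.append((q0,p0,R0))
for i in range(25):
    p=np.array([rng.uniform(.3,.6),rng.uniform(.1,.4),rng.uniform(.05,.35)]);t=rng.uniform(-.4,.4,3)
    R=R0@cv2.Rodrigues(t)[0]; q=inverse_kinematics(p,R)
    if q is not None:D.append((np.array(q),p,R))
print(len(D)); import pickle; pickle.dump(D,open("ik.pkl","wb"))
for d in D[:3]: print(d[0])
print(read_time())
E
```

```text
stand top ((array([0.5405, 0.1702]), np.float64(0.05039109506618532)), 0.8)
stand side ((array([0.5403, 0.1679]), np.float64(0.3742063492063492)), 0.62)
spacer top ((array([0.4466, 0.2654]), np.float64(0.0564873417721519)), 0.69)
spacer side ((array([0.4458, 0.2618]), np.float64(0.06814324507807196)), 0.91)
washer top ((array([0.4081, 0.1512]), np.float64(0.12431234718826406)), 0.77)
washer side ((array([0.4041, 0.1478]), np.float64(0.10875984251968504)), 0.88)
bushing top ((array([0.3378, 0.2592]), np.float64(0.06944444444444445)), 0.89)
bushing side ((array([0.3364, 0.2572]), np.float64(0.034784434490481526)), 0.77)
beaker top ((array([0.539, 0.273]), np.float64(0.10615883306320907)), 0.86)
beaker side ((array([0.5361, 0.2634]), np.float64(0.1313738077769626)), 0.57)
(264, 180) [array([0.5475, 0.0996, 0.    ]), array([0.5005, 0.0803, 0.2   ]), array([0.4465, 0.0581, 0.43  ])]
(295, 300) [array([0.3143, 0.0324, 0.    ]), array([0.3076, 0.0247, 0.2   ]), array([0.3   , 0.0159, 0.43  ])]
(295, 180) [array([0.5488, 0.0386, 0.    ]), array([0.5016, 0.0299, 0.2   ]), array([0.4473, 0.0198, 0.43  ])]
25
[-1.1907  0.7065 -0.0276  1.4846  0.022   0.9509 -0.0755]
[ 0.1521  0.9929 -0.5733  1.9494  0.1093  0.1938  0.5409]
[-0.5865  0.9882 -0.203   0.9555  0.1641  1.6399  0.7922]
1.2
```

View pics/crop1.png

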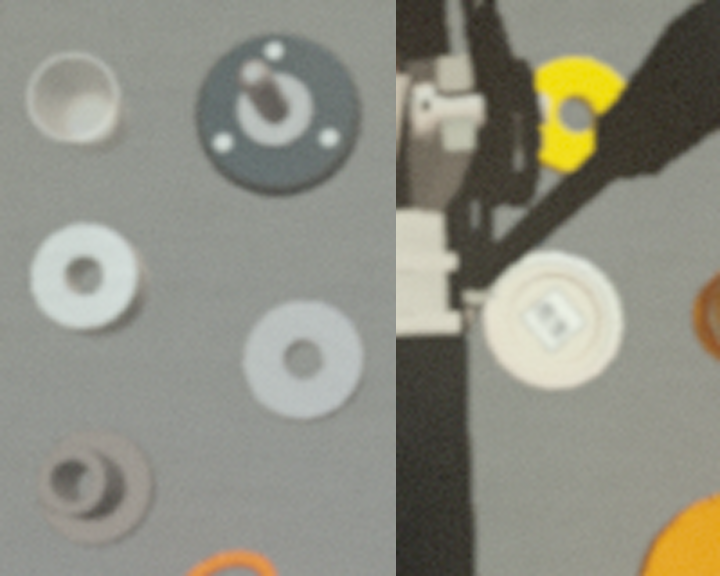

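The crop confirms it: the grey ring at (234,249) is the steel washer. The ring at (459,181) is yellow, so it isn't. Next I'll fit the arm geometry to check link clearance to the sealer.

```bash
cat > kin.py <<'E'
import numpy as np
from scipy.spatial.transform import Rotation as Ro
from scipy.optimize import least_squares
import pickle
# chain: Rz(-q1+a) Ry(q2) Rz(s3 q3) Ry(q4) Rz(s5 q5) Ry(q6) Rz(s7 q7+b), offsets after each
def fk(q,par,s,full=False):
    P=np.array([0,0,par[0]]);R=Ro.from_euler('z',s[0]*q[0]+par[4]);pts=[P]
    R=R*Ro.from_euler('y',q[1])*Ro.from_euler('z',s[1]*q[2]);P=P+R.apply([par[5],0,par[1]]);pts.append(P)
    R=R*Ro.from_euler('y',q[3]);R=R*Ro.from_euler('z',s[2]*q[4]);P=P+R.apply([par[6],0,par[2]]);pts.append(P)
    R=R*Ro.from_euler('y',q[5])*Ro.from_euler('z',s[3]*q[6]+par[7]);P=P+R.apply([0,0,par[3]]);pts.append(P)
    return (np.array(pts),R) 
if __name__=="__main__":
    import itertools
    D=pickle.load(open("ik.pkl","rb"));best=None
    for s in itertools.product((-1,1),repeat=4):
        def f(p):
            e=[]
            for q,x,R in D:
                a,b=fk(q,p,s);e+=list(a[-1]-x)+list(.3*(b.as_matrix()-R).ravel())
            return e
        for b0 in(0,np.pi/2,np.pi,-np.pi/2):
            r=least_squares(f,[.4,.4,.4,.25,0,0,0,b0],max_nfev=40)
            if best is None or r.cost<best[0]:best=(r.cost,r.x,s)
    print(best[0],best[1].round(4),best[2]);pickle.dump(best,open("kin.pkl","wb"))
E
python3 kin.py
```

```text
0.0012865461295424197 [ 0.3094  0.5249  0.2937  0.3103 -0.0521 -0.0051  0.0027  1.5212] (-1, -1, -1, -1)
```

```bash
cat > ik2.py <<'E'
from kin import *
c,par,s=pickle.load(open("kin.pkl","rb"))
lo=np.array([-2.71,-.32,-1.57,0,-1.46,0,-2.83])+.05;hi=np.array([2.71,2.16,1.52,2.45,4.6,2.02,2.83])-.05
RY=np.array([[-1,0,0],[0,1,0],[0,0,-1.]])   # jaws along world y
RX=np.array([[0,1,0],[1,0,0],[0,0,-1.]])    # jaws along world x
def ik(p,R,q3,seed):
    f=lambda q:np.r_[(fk(q,par,s)[0][-1]-p)*10,(fk(q,par,s)[1].as_matrix()-R).ravel()*3,(q[2]-q3)]
    return least_squares(f,np.clip(seed,lo+.01,hi-.01),bounds=(lo,hi))
E
python3 - <<'E'
from h import *; from ik2 import *
np.set_printoptions(precision=3,suppress=True)
print(ray("side",[(420,268),(258,262)],0), ray("side",[(250,30),(468,35)],.43))
q0=np.array(read_joint_positions());print(fk(q0,par,s)[0][-1],read_tool_pos())
for nm,p in(("stand",(.54,.169,.15)),("spacer",(.446,.264,.1)),("washer",(.406,.15,.1)),("bush",(.337,.258,.1))):
  for R,l in((RY,"Y"),(-RY*[1,1,-1],"-Y"),(RX,"X"),(-RX*[1,1,-1],"-X")):
    for q3 in(-.5,0,.5):
      r=ik(np.array(p),R,q3,q0)
      if r.cost<.02: print(nm,l,q3,r.cost.round(4),r.x,"elbow",fk(r.x,par,s)[0][1],"wr",fk(r.x,par,s)[0][2])
E
```

```text
[[ 0.266 -0.032  0.   ]
 [ 0.589 -0.011  0.   ]] [[0.564 0.065 0.43 ]
 [0.261 0.058 0.43 ]]
[0.233 0.525 0.229] [0.235 0.525 0.231]
stand Y -0.5 0.0 [-0.111  0.841 -0.5    1.614  0.511  0.82   0.748] elbow [0.388 0.02  0.663] wr [0.54  0.169 0.46 ]
stand Y 0 0.0 [-0.355  0.796 -0.     1.613  0.     0.733  1.218] elbow [0.354 0.111 0.68 ] wr [0.54  0.169 0.46 ]
stand Y 0.5 0.0 [-0.6    0.841  0.5    1.614 -0.511  0.82   1.688] elbow [0.33  0.204 0.663] wr [0.54  0.169 0.46 ]
stand -Y -0.5 0.0 [-0.111  0.841 -0.5    1.614  0.511  0.82  -2.394] elbow [0.388 0.02  0.663] wr [0.54  0.169 0.46 ]
stand -Y 0 0.0 [-0.355  0.796  0.     1.613 -0.     0.733 -1.924] elbow [0.354 0.111 0.68 ] wr [0.54  0.169 0.46 ]
stand -Y 0.5 0.0 [-0.6    0.841  0.5    1.614 -0.511  0.82  -1.454] elbow [0.33  0.204 0.663] wr [0.54  0.169 0.46 ]
stand X -0.5 0.0 [-0.111  0.841 -0.5    1.614  0.511  0.82  -0.823] elbow [0.388 0.02  0.663] wr [0.54  0.169 0.46 ]
stand X 0 0.0 [-0.355  0.796  0.     1.613 -0.     0.733 -0.353] elbow [0.354 0.111 0.68 ] wr [0.54  0.169 0.46 ]
stand X 0.5 0.0 [-0.6    0.841  0.5    1
[... 3339 characters left out ...]
58 0.41 ]
bush -Y 0.5 0.0 [-0.976  0.801  0.5    2.145 -0.959  0.434 -1.268] elbow [0.223 0.3   0.678] wr [0.337 0.258 0.41 ]
bush X -0.5 0.0 [-0.435  0.801 -0.5    2.145  0.959  0.434 -1.708] elbow [0.348 0.137 0.678] wr [0.337 0.258 0.41 ]
bush X 0 0.0 [-0.705  0.753  0.     2.141 -0.     0.247 -0.703] elbow [0.282 0.216 0.696] wr [0.337 0.258 0.41 ]
bush X 0.5 0.0 [-0.976  0.801  0.5    2.145 -0.959  0.434  0.302] elbow [0.223 0.3   0.678] wr [0.337 0.258 0.41 ]
bush -X -0.5 0.0 [-0.435  0.801 -0.5    2.145  0.959  0.434  1.433] elbow [0.348 0.137 0.678] wr [0.337 0.258 0.41 ]
bush -X 0 0.0 [-0.705  0.753 -0.     2.141  0.     0.247  2.439] elbow [0.282 0.216 0.696] wr [0.337 0.258 0.41 ]
```

```bash
cat >> ik2.py <<'E'
RN=np.diag([1.,-1,-1])
E
cat >> h.py <<'E'
from ik2 import ik,fk,par,s,RN
def goj(p,q3=.45):
    q=np.array(read_joint_positions()); r=ik(np.array(p,float),RN,q3,np.r_[-.8,.85,.5,1.9,-.7,.6,-1.4]); assert r.cost<.005,r
    move_j(list(r.x)); servo_line(list(p),max_speed=.15,rotation=RN)
def st(l=""):
    print(l,"t",round(read_time(),2),"tcp",np.round(read_tool_pos(),4),"F",np.round(read_wrist_force(),1),"op",round(read_opening(),4))
E
python3 - <<'E'
from h import *
goj((.4462,.2636,.14)); st("above"); print(np.round(read_joint_positions(),3))
grip(.075,50); servo_line([.4462,.2636,.001],max_speed=.12); st("down")
save("side","s1.png")
grip(.0,50); st("grip")
servo_line([.4462,.2636,.16],max_speed=.15); st("up")
np.set_printoptions(precision=4,suppress=True)
save("top","t2.png");save("side","s2.png")
for n in("top","side"):
    for k in("spacer","stand"):
        for r in spot_point(n,k): print(n,k,round(r["conf"],2),toworld(n,r["centre"]))
E
```

```text
above t 2.9 tcp [0.4457 0.2642 0.1398] F [ 0.1 -0.2  0. ] op 0.0857
[-0.827  0.805  0.437  1.81  -0.532  0.647 -1.642]
down t 4.47 tcp [0.4464 0.2637 0.0015] F [-0.8 -0.2  1.2] op 0.0752
grip t 4.86 tcp [0.4464 0.2638 0.0017] F [-2.1 -0.1 14.5] op 0.0551
up t 6.07 tcp [0.4459 0.2635 0.1594] F [-1.2  0.1 -1.1] op 0.0549
top spacer 0.68 [0.4475 0.2635 0.1548]
top stand 0.6 [0.545  0.1722 0.0042]
side spacer 0.72 [0.4459 0.2649 0.1576]
side stand 0.91 [ 0.5381  0.1688 -0.    ]
```

View pics/s2.png

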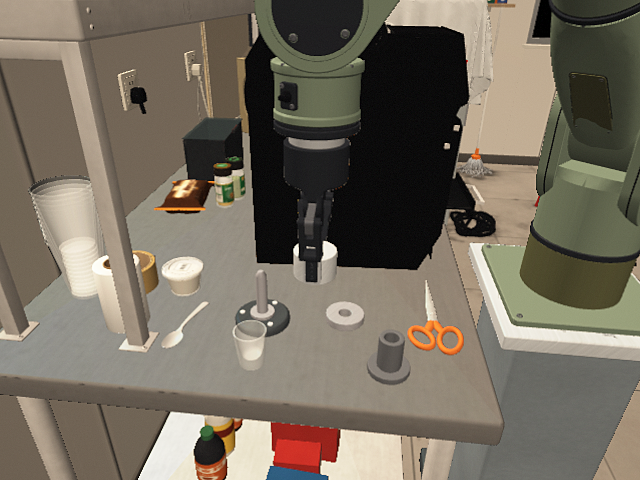

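The spacer is held at (315,262) with the fingers around it, and nothing else has moved. Now over the shaft, coming down in force-checked steps.

```bash
cat >> h.py <<'E'
def thread(x,y,ztop,zend,step=.006,lim=12,gain=.0004,v=.08,fast=None):
    """go down in steps; lateral reaction shifts the target, heavy axial force stops"""
    f0=np.array(read_wrist_force()); z=ztop; servo_line([x,y,z],max_speed=v)
    while z>zend+1e-6:
        z=max(z-step,zend); servo_line([x,y,z],max_speed=v); f=np.array(read_wrist_force())-f0
        if max(abs(f[:2]))>2 : x+=np.clip(gain*f[0],-.001,.001); y+=np.clip(gain*f[1],-.001,.001); servo_line([x,y,z],max_speed=v)
        print(round(z,4),np.round([x,y],4),f.round(1))
        if f[2]>lim: print("STOP"); break
    return x,y,z
E
python3 - <<'E'
from h import *
servo_line([.5403,.169,.16],max_speed=.2); st("over"); print(np.round(read_joint_positions(),3))
print(thread(.5403,.169,.105,.083,step=.004,lim=12)); st()
save("side","s3.png")
E
```

```text
over t 7.18 tcp [0.5395 0.1701 0.1598] F [-1.3  0.1 -1.1] op 0.0545
[-0.584  0.832  0.451  1.618 -0.466  0.801 -1.502]
0.101 [0.5403 0.169 ] [ 0.8 -0.1  0.6]
0.097 [0.5403 0.169 ] [1.3 0.4 0.6]
0.093 [0.5403 0.169 ] [1.1 1.3 0.3]
0.089 [0.5413 0.17  ] [ 3.7  3.3 -2.6]
0.085 [0.5413 0.17  ] [0.9 0.2 0.3]
0.083 [0.5413 0.17  ] [1.4 0.  0.6]
(np.float64(0.5413), np.float64(0.17), 0.083)
 t 9.78 tcp [0.5413 0.17   0.0829] F [ 0.2  0.1 -0.5] op 0.0545
```

```bash
python3 - <<'E'
from h import *
x,y,z=thread(.5415,.170,.083,.023,step=.01,lim=12)
x,y,z=thread(x,y,z,.018,step=.001,lim=6,v=.05); st("end")
grip(.068); st("open"); servo_line([x,y,.16],max_speed=.2); st("up")
save("top","t4.png");save("side","s4.png")
np.set_printoptions(precision=4,suppress=True)
for n in("top","side"): print(n,locate(n,"spacer",(x,y),.02),[ (round(r["conf"],2),toworld(n,r["centre"])) for r in spot_point(n,"spacer")])
t=cv2.imread("pics/s4.png")[240:400,180:420];cv2.imwrite("pics/s4c.png",cv2.resize(t,None,fx=3,fy=3,interpolation=cv2.INTER_CUBIC))
E
```

```text
0.073 [0.5415 0.17  ] [-0.1  0.9 -0.5]
0.063 [0.5415 0.17  ] [ 0.6  0.  -0.7]
0.053 [0.5415 0.17  ] [-1.3  0.2 -1. ]
0.043 [0.5415 0.17  ] [ 0.2  0.7 -0.6]
0.033 [0.5415 0.17  ] [-0.2  0.8 -1.7]
0.023 [0.5415 0.17  ] [-0.2  0.6  1.4]
0.022 [0.5405 0.1699] [-4.1 -0.3  8.9]
STOP
end t 12.47 tcp [0.5409 0.17   0.0224] F [-0.5  0.6  9.6] op 0.0548
open t 12.76 tcp [0.5409 0.17   0.0224] F [-1.1  0.7  8.8] op 0.068
up t 13.6 tcp [0.5401 0.1699 0.159 ] F [-0.2  0.1  0.2] op 0.0677
top ((array([0.5408, 0.1703]), np.float64(0.09030511811023623)), 0.58) [(0.9, array([0.5409, 0.1747, 0.0159])), (0.35, array([0.5407, 0.1724, 0.0174]))]
side ((array([0.54 , 0.167]), np.float64(0.22993589743589743)), 0.95) [(0.66, array([0.539 , 0.1686, 0.0188]))]
```

View pics/s4c.png

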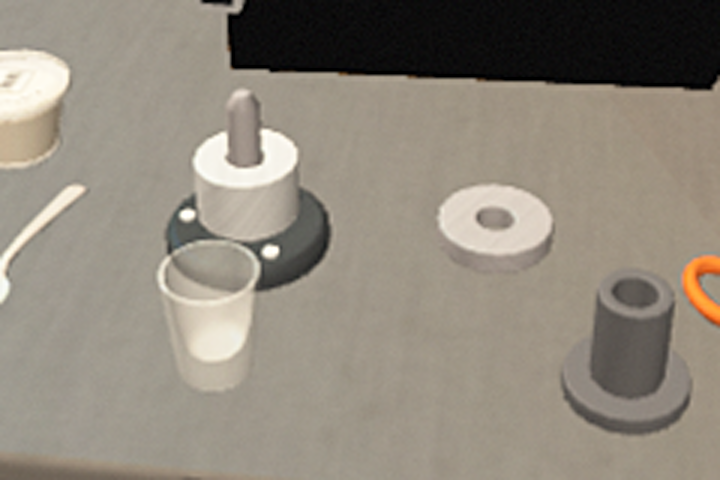

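```bash
python3 - <<'E'
from h import *
np.set_printoptions(precision=4,suppress=True)
x,y=.5412,.170
P=proj("side",[[x,y,.096],[x,y+.028,.056],[x,y+.028,.02],[x,y-.028,.056]]);print((P-[180,240])*3)
for i in range(2):
    camera("top");camera("side")
    for k,xy in(("washer",(.4065,.1505)),("bushing",(.337,.258))):
        for n in("top","side"): print(k,n,locate(n,k,xy),[toworld(n,r["centre"]) for r in spot_point(n,k) if r["conf"]>.5])
print(read_time())
E
```

```text
[[239.0536  92.0902]
 [230.53   186.5836]
 [233.6766 242.219 ]
 [253.3158 126.8514]]
washer top ((array([0.407 , 0.1506]), np.float64(0.04809322033898305)), 0.87) [array([ 0.5493, -0.284 ,  0.0005]), array([ 0.407 ,  0.1518, -0.0024])]
washer side ((array([0.4056, 0.1467]), np.float64(0.09656562847608453)), 0.75) [array([ 0.407 ,  0.1508, -0.003 ])]
bushing top None []
bushing side ((array([0.3364, 0.2571]), np.float64(0.046131805157593124)), 0.57) [array([0.3351, 0.2553, 0.0014])]
washer top ((array([0.4069, 0.1509]), np.float64(0.055205949656750575)), 0.7) [array([ 0.4059,  0.1498, -0.0036]), array([ 0.5504, -0.281 ,  0.0021])]
washer side ((array([0.4058, 0.1481]), np.float64(0.04885284810126582)), 0.97) [array([ 0.4071,  0.1505, -0.0035])]
bushing top None []
bushing side ((array([0.3363, 0.2565]), np.float64(0.07042827504445762)), 0.87) [array([0.3335, 0.2575, 0.0011])]
14.9
```

The projected rows for a seated spacer (tip 92, rim 186, base 242) match what the crop shows (about 90, 186, 240), so it is fully down. Next is the washer.

```bash
python3 - <<'E'
from h import *
X,Y=.4067,.1503
r=ik(np.array([X,Y,-.005]),RN,.45,np.r_[-.8,.85,.5,1.9,-.7,.6,-1.4]);print(r.cost,r.x.round(3))
servo_line([.5412,.17,.18],max_speed=.2);goj((X,Y,.12)); st("above")
grip(.082); servo_line([X,Y,.012],max_speed=.15);st()
for z in(.004,.0,-.004):
    servo_line([X,Y,z],max_speed=.08);f=read_wrist_force();print(z,np.round(f,1))
    if f[2]>6: break
st("down"); print(np.round(read_joint_positions(),3))
grip(.0,60); st("grip"); save("side","s5.png")
servo_line([X,Y,.06],max_speed=.12); st("up"); hold(.3); save("side","s6.png");save("top","t6.png")
a=cv2.imread("pics/s5.png")[230:360,270:430];b=cv2.imread("pics/s6.png")[230:360,270:430]
cv2.imwrite("pics/s56.png",cv2.resize(np.hstack([a,b]),None,fx=2.5,fy=2.5,interpolation=cv2.INTER_CUBIC))
E
```

```text
0.006539526060854325 [-0.63   1.027  0.424  2.118 -1.41   0.363 -0.562]
above t 16.04 tcp [0.407  0.1504 0.1198] F [ 0.7 -0.2 -0.1] op 0.0682
 t 17.2 tcp [0.4069 0.1503 0.0125] F [-0.7 -0.2  1. ] op 0.082
0.004 [ 0.1 -0.6 -0.4]Traceback (most recent call last):
  File "<stdin>", line 7, in <module>
plant.IKError: the arm cannot follow that straight line within its joint ranges
```

```bash
cat > w.py <<'E'
from h import *
X,Y=.4067,.1503
for q3 in(.1,.2,.3):
  for z in(.1,-.005):
    r=ik(np.array([X,Y,z]),RN,q3,np.r_[-.5,.85,.2,1.9,-.2,.6,-1.6]);print(q3,z,r.cost.round(5),r.x.round(3),fk(r.x,par,s)[0][1].round(3))
servo_line([X,Y,.1],max_speed=.15);goj((X,Y,.1),q3=.15)
servo_line([X,Y,.006],max_speed=.12)
for z in(.004,.0,-.004):
    servo_line([X,Y,z],max_speed=.08);f=read_wrist_force();print(z,np.round(f,1))
    if f[2]>6: break
st("down"); print(np.round(read_joint_positions(),3))
grip(.0,60); st("grip"); save("side","s5.png")
servo_line([X,Y,.1],max_speed=.12); st("up"); save("side","s6.png");save("top","t6.png")
a=cv2.imread("pics/s5.png")[220:350,270:430];b=cv2.imread("pics/s6.png")[220:350,270:430]
cv2.imwrite("pics/s56.png",cv2.resize(np.hstack([a,b]),None,fx=2.5,fy=2.5,interpolation=cv2.INTER_CUBIC))
E
python3 w.py
```

```text
0.1 0.1 0.0 [-0.461  0.76   0.1    2.111 -0.251  0.281 -1.715] [0.328 0.143 0.693]
0.1 -0.005 0.0008 [-0.451  0.995  0.092  2.144 -1.41   0.077 -0.559] [0.403 0.17  0.6  ]
0.2 0.1 0.0 [-0.516  0.766  0.2    2.112 -0.475  0.306 -1.483] [0.322 0.162 0.691]
0.2 -0.005 0.00183 [-0.504  0.999  0.187  2.136 -1.41   0.159 -0.56 ] [0.394 0.192 0.598]
0.3 0.1 0.0 [-0.57   0.775  0.3    2.113 -0.66   0.344 -1.29 ] [0.315 0.182 0.688]
0.3 -0.005 0.00332 [-0.555  1.007  0.283  2.129 -1.41   0.24  -0.561] [0.386 0.214 0.594]Traceback (most recent call last):
  File "w.py", line 9, in <module>
    servo_line([X,Y,z],max_speed=.08);f=read_wrist_force();print(z,np.round(f,1))
    ~~~~~~~~~~^^^^^^^^^^^^^^^^^^^^^^^
plant.IKError: the arm cannot follow that straight line within its joint ranges
```

The vertical low pose at the washer runs into q5/q6 limits. Tilting the tool about the jaw axis leaves the pad planes unchanged and moves the wrist outward. So I'll pick the washer up tilted, set it down on free worktop farther out, and regrip it upright there.

```bash
cat > w.py <<'E'
from h import *
X,Y=.4067,.1503; U=(.455,.235)
st()
def rt(a): return Ro.from_euler('y',a).as_matrix()@RN
from kin import Ro
sd=np.r_[-.5,.85,.2,1.9,-.2,.6,-1.6]
for a in(.1,.14,.18):
  for z in(.1,-.005):
    r=ik(np.array([X,Y,z]),rt(a),.3,sd);print(a,rt(a)[:,2].round(2),z,r.cost.round(5),r.x.round(3))
for z in(.1,-.005):
    r=ik(np.array([*U,z]),RN,.35,sd);print("U",z,r.cost.round(5),r.x.round(3))
E
python3 w.py
```

```text
t 20.0 tcp [0.4069 0.1503 0.0065] F [-0.  -0.1  0.5] op 0.0819
0.1 [-0.1  0.  -1. ] 0.1 0.0 [-0.546  0.798  0.3    2.016 -0.513  0.506 -1.422]
0.1 [-0.1  0.  -1. ] -0.005 0.0 [-0.541  1.022  0.3    2.055 -1.014  0.339 -0.935]
0.14 [-0.14  0.   -0.99] 0.1 0.0 [-0.537  0.809  0.3    1.978 -0.48   0.569 -1.45 ]
0.14 [-0.14  0.   -0.99] -0.005 0.0 [-0.532  1.027  0.3    2.014 -0.874  0.392 -1.069]
0.18 [-0.18  0.   -0.98] 0.1 0.0 [-0.528  0.822  0.3    1.939 -0.454  0.633 -1.471]
0.18 [-0.18  0.   -0.98] -0.005 0.0 [-0.524  1.035  0.3    1.973 -0.772  0.45  -1.166]
U 0.1 0.0 [-0.713  0.841  0.35   1.847 -0.516  0.544 -1.591]
U -0.005 0.0 [-0.709  1.042  0.35   1.884 -0.909  0.385 -1.223]
```

```bash
cat > w2.py <<'E'
from h import *
from kin import Ro
X,Y=.4067,.1503; U=(.455,.235); A=.14
RT=Ro.from_euler('y',A).as_matrix()@RN
sd=np.r_[-.5,.85,.2,1.9,-.2,.6,-1.6]
servo_line([X,Y,.08],max_speed=.15)
q=ik(np.array([X,Y,.08]),RT,.3,sd).x; move_j(list(q)); servo_line([X,Y,.08],max_speed=.15,rotation=RT)
servo_line([X,Y,.006],max_speed=.12)
for z in(.002,-.001,-.004):
    servo_line([X,Y,z],max_speed=.08);f=read_wrist_force();print(z,np.round(f,1))
    if f[2]>6: break
st("down"); grip(.0,60); st("grip"); save("side","s5.png")
servo_line([X,Y,.08],max_speed=.12); st("up"); save("side","s6.png");save("top","t6.png")
a=cv2.imread("pics/s5.png")[220:350,270:430];b=cv2.imread("pics/s6.png")[220:350,270:430]
cv2.imwrite("pics/s56.png",cv2.resize(np.hstack([a,b]),None,fx=2.5,fy=2.5,interpolation=cv2.INTER_CUBIC))
E
python3 w2.py
```

```text
0.002 [-0.  -0.2  0.3]
-0.001 [ 0.  -0.2 -0.1]
-0.004 [ 0.2  0.1 -0.6]
down t 22.82 tcp [ 0.4066  0.1503 -0.0041] F [ 0.2  0.1 -0.6] op 0.0821
grip t 23.18 tcp [ 0.4068  0.1503 -0.0032] F [-0.4 -0.7 21.8] op 0.0619
up t 24.08 tcp [0.4065 0.1503 0.0795] F [ 0.5  0.1 -1.5] op 0.0616
```

View pics/s56.png

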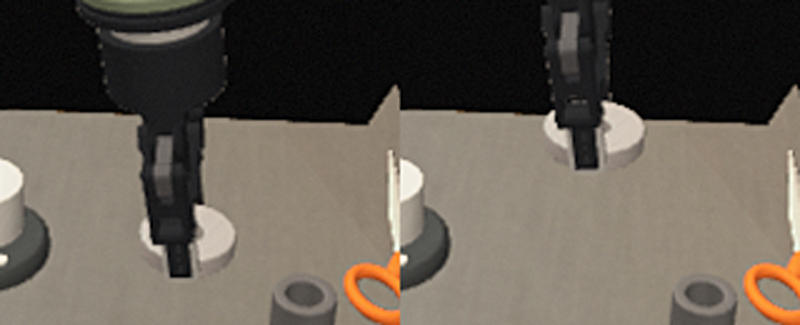

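The washer is held level. On to the set-down and upright regrip, measuring its x position in between.

```bash
cat > w3.py <<'E'
from h import *
from kin import Ro
np.set_printoptions(precision=4,suppress=True)
U=(.455,.235); RT=Ro.from_euler('y',.14).as_matrix()@RN
print(proj("side",[[.4065,.182,.09],[.4065,.15,.09]])*2.5-[270*2.5,220*2.5]+[400,0])
servo_line([*U,.08],max_speed=.2); servo_line([*U,.003],max_speed=.12)
for z in(.0005,-.001,-.0025,-.004):
    servo_line([*U,z],max_speed=.06); f=read_wrist_force();print(z,np.round(f,1))
    if f[2]>5: break
st("set"); grip(.082); servo_line([*U,.1],max_speed=.2)
servo_line([*U,.1],max_speed=.2,rotation=RN); st("rel")
camera("top");camera("side")
for n in("top","side"): print(n,locate(n,"washer",U),[toworld(n,r["centre"]) for r in spot_point(n,"washer") if r["conf"]>.4])
E
python3 w3.py
```

```text
[[588.5948 161.6331]
 [591.4462 133.494 ]]
0.0005 [ 0.1 -0.5 -0.1]
-0.001 [-0.4  0.8  0. ]
-0.0025 [ 0.3  0.  -1.3]
-0.004 [-3.2 -2.  21.9]
set t 26.62 tcp [ 0.4551  0.235  -0.0031] F [-3.2 -2.  21.9] op 0.0621
rel t 27.98 tcp [0.4544 0.235  0.0993] F [ 0.7 -0.5 -0.2] op 0.0821
top ((array([0.4528, 0.2359]), np.float64(0.7333176691729323)), 0.66) [array([ 0.5466, -0.2834,  0.0002]), array([ 0.456 ,  0.2359, -0.0051])]
side ((array([0.454 , 0.2327]), np.float64(0.04980388109000826)), 0.7) [array([ 0.4573,  0.2342, -0.0005])]
```

```bash
cat > w4.py <<'E'
from h import *
U=(.455,.235)
servo_line([*U,.006],max_speed=.15); servo_line([*U,-.004],max_speed=.08); st("down")
grip(0,60); st("grip"); z0=read_tool_pos()[2]
servo_line([*U,.15],max_speed=.2); servo_line([.5415,.1703,.15],max_speed=.2); st("over"); servo_line([.5415,.1703,.105],max_speed=.15)
save("side","s7.png")
x,y,z=thread(.5415,.1703,.1,.08+z0,step=.004,lim=10)
if z<.08+z0+.001:
    x,y,z=thread(x,y,z,.06+z0,step=.008,lim=8); x,y,z=thread(x,y,z,.05+z0,step=.001,lim=6,v=.05)
st("end"); print("z above expected seat",read_tool_pos()[2]-z0-.056)
E
python3 w4.py
```

```text
down t 29.32 tcp [ 0.455   0.235  -0.0038] F [-0.4 -0.2  0.5] op 0.0816
grip t 29.68 tcp [ 0.4551  0.2351 -0.0028] F [-3.9 -1.7 24.2] op 0.0621
over t 31.29 tcp [0.5408 0.1706 0.1493] F [ 0.5  0.1 -1.3] op 0.0617
0.096 [0.5415 0.1703] [ 0.3 -0.1 -0.3]
0.092 [0.5415 0.1703] [-0.5 -1.7 -0. ]
0.088 [0.5415 0.1703] [-0.2 -1.7 -0.5]
0.084 [0.5415 0.1703] [ 0.1 -1.   0.1]
0.08 [0.5415 0.1703] [-1.1 -1.4  0.5]
0.0772 [0.5415 0.1703] [-0.4 -0.5  0.3]
0.0692 [0.5415 0.1703] [ 0.6 -0.9 -0.4]
0.0612 [0.5415 0.1703] [-0.  -0.7  0.2]
0.0572 [0.5415 0.1703] [-0.5  0.  -0.3]
0.0562 [0.5415 0.1703] [-0.6 -0.2  0. ]
0.0552 [0.5415 0.1703] [-0.2  0.1  0. ]
0.0542 [0.5415 0.1703] [ 0.7 -0.   0.3]
0.0532 [0.5415 0.1703] [-1.3  0.5  6.4]
STOP
end t 35.79 tcp [0.5416 0.1703 0.0534] F [-1.7  0.6  5.6] op 0.0619
z above expected seat 0.00024570131243215054
```

```bash
cat > b1.py <<'E'
from h import *
np.set_printoptions(precision=4,suppress=True)
grip(.079); st("open"); servo_line([.5415,.1703,.17],max_speed=.2); st("up")
save("side","s8.png");camera("top")
for n in("top","side"): print(n,locate(n,"bushing",(.337,.258)),[(r["conf"],toworld(n,r["centre"])) for r in spot_point(n,"bushing")])
for q3 in(.2,.3,.4):
  for z in(.13,.025):
    r=ik(np.array([.3375,.2585,z]),RN,q3,np.r_[-.8,.85,.3,1.9,-.7,.6,-1.4]);print(q3,z,r.cost.round(5),r.x.round(3))
t=cv2.imread("pics/s8.png")[240:400,180:420];cv2.imwrite("pics/s8c.png",cv2.resize(t,None,fx=3,fy=3,interpolation=cv2.INTER_CUBIC))
P=proj("side",[[.5412,.17,.096],[.5412,.17+.032,.07],[.5412,.17+.032,.056],[.5412,.17-.032,.07]]);print((P-[180,240])*3)
E
python3 b1.py
```

```text
open t 36.11 tcp [0.5415 0.1703 0.0531] F [-0.2 -0.8 -0.4] op 0.0788
up t 36.84 tcp [0.5411 0.1704 0.1691] F [ 1.1  0.5 -0.2] op 0.0785
top None []
side ((array([0.3368, 0.2571]), np.float64(0.06664709336465062)), 0.8) [(0.64, array([0.3335, 0.2542, 0.0004]))]
0.2 0.13 0.0 [-0.818  0.696  0.2    2.113 -0.365  0.365 -1.89 ]
0.2 0.025 0.0 [-0.809  0.934  0.2    2.184 -1.37   0.164 -0.891]
0.3 0.13 0.0 [-0.874  0.705  0.3    2.113 -0.522  0.394 -1.723]
0.3 0.025 4e-05 [-0.863  0.944  0.298  2.181 -1.41   0.243 -0.847]
0.4 0.13 0.0 [-0.928  0.717  0.4    2.114 -0.657  0.433 -1.578]
0.4 0.025 0.00038 [-0.914  0.957  0.395  2.174 -1.41   0.324 -0.844]
[[239.0536  92.0902]
 [227.4931 168.7343]
 [228.7819 191.1659]
 [253.8651 101.5012]]
```

View pics/s8c.png

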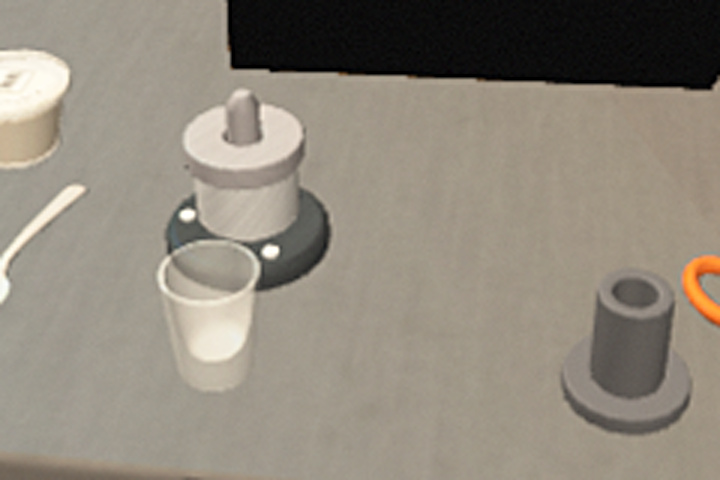

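The washer lies flat on the spacer at crop rows 101–188, matching the projection for a seated washer. Now the bushing, gripped by its sleeve.

```bash
cat > b2.py <<'E'
from h import *
B=(.3376,.2583)
goj((*B,.15),q3=.15); st("above"); grip(.062)
servo_line([*B,.033],max_speed=.15); st("down"); print(np.round(read_joint_positions(),2))
grip(0,40); st("grip"); z0=read_tool_pos()[2]
servo_line([*B,.17],max_speed=.15); st("up"); hold(.1)
open("z0","w").write(str(z0))
servo_line([*B,.195],max_speed=.2); goj((.5415,.1703,.195),q3=.4); st("over")
save("side","s9.png"); t=cv2.imread("pics/s9.png")[140:380,140:460];cv2.imwrite("pics/s9c.png",cv2.resize(t,None,fx=2.4,fy=2.4))
print(z0,proj("side",[[.5415,.1703,.195-z0],[.5415,.1703,.255-z0]])*2.4-[140*2.4,140*2.4])
E
python3 b2.py
```

```text
above t 38.25 tcp [0.338  0.2581 0.1498] F [-0.   0.1  0.2] op 0.079
down t 39.5 tcp [0.3377 0.2584 0.0335] F [ 0.6  0.1 -0. ] op 0.062
[-0.74  0.91  0.02  2.19 -0.28  0.04 -2.02]
grip t 39.85 tcp [0.3379 0.2585 0.0337] F [-0.  -0.3 13. ] op 0.0341
up t 40.92 tcp [0.3374 0.2582 0.1695] F [-0.1  0.7 -0.3] op 0.0339
over t 42.44 tcp [0.5407 0.1712 0.1947] F [ 0.8  0.2 -1.2] op 0.0341
0.0337129631443087 [[282.10028748 224.70433141]
 [277.48841994 135.29508797]]
```

View pics/s9c.png

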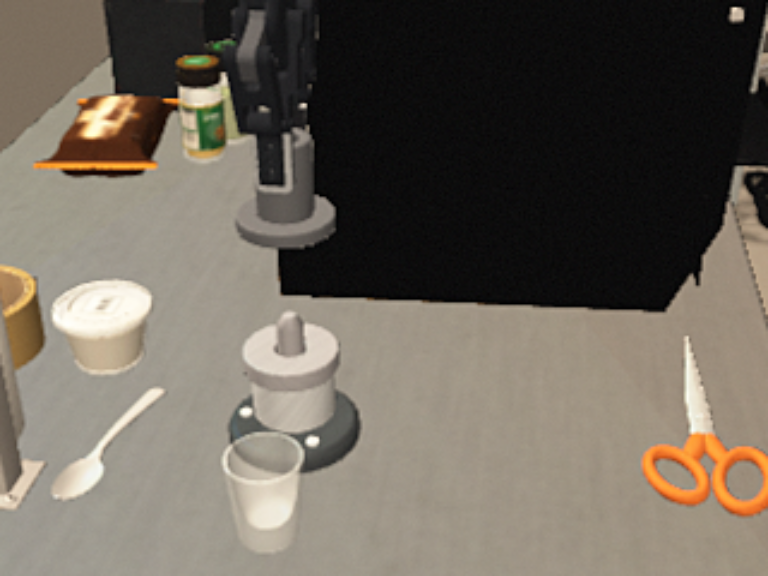

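The bushing is held upright with its flange down at (286,218). Its pixel offset from prediction matches the shaft's own, so the two are aligned. Lowering it.

```bash
cat > b3.py <<'E'
from h import *
z0=float(open("z0").read())
servo_line([.5415,.1703,.1+z0],max_speed=.15)
x,y,z=thread(.5415,.1703,.099+z0,.083+z0,step=.004,lim=8)
if z<.0835+z0: x,y,z=thread(x,y,z,.066+z0,step=.001,lim=6,v=.05)
st("end"); print("above seat",read_tool_pos()[2]-z0-.07)
E
python3 b3.py
```

```text
0.1287 [0.5415 0.1703] [-0.4 -0.1 -0.4]
0.1247 [0.5415 0.1703] [ 0.6 -0.2 -0.2]
0.1207 [0.5415 0.1703] [-0.9  0.1 -0.7]
0.1167 [0.5415 0.1703] [ 0.4  0.2 -0.9]
0.1157 [0.5415 0.1703] [-0.5 -0.5 -0.1]
0.1147 [0.5415 0.1703] [-0.8 -0.2  0.1]
0.1137 [0.5415 0.1703] [-0.1 -1.5  0. ]
0.1127 [0.5415 0.1703] [-0.3 -0.1 -0.8]
0.1117 [0.5415 0.1703] [-0.4 -0.7  0.8]
0.1107 [0.5415 0.1703] [-1.2 -0.4  0.6]
0.1097 [0.5415 0.1703] [-0.3 -0.2 -0.2]
0.1087 [0.5415 0.1703] [-1.1 -0.6  1.6]
0.1077 [0.5415 0.1703] [-0.5 -0.5  0.6]
0.1067 [0.5415 0.1703] [-0.6 -0.1 -0. ]
0.1057 [0.5415 0.1703] [-0.4  0.1  0.3]
0.1047 [0.5415 0.1703] [-0.4 -1.1  0.4]
0.1037 [0.5415 0.1703] [ 0.5 -0.6  2.7]
0.1027 [0.5405 0.1699] [-2.8 -1.1 20.7]
STOP
end t 48.3 tcp [0.5416 0.1702 0.1037] F [ 1.9  1.  17. ] op 0.0339
above seat 2.4654415862801482e-05
```

```bash
cat > b4.py <<'E'
from h import *
p=read_tool_pos(); grip(.062); st("open"); servo_line([p[0],p[1],.20],max_speed=.15); servo_line([.44,.24,.25],max_speed=.2); st("clear")
save("side","s10.png"); t=cv2.imread("pics/s10.png")[200:400,160:420];cv2.imwrite("pics/s10c.png",cv2.resize(t,None,fx=3,fy=3,interpolation=cv2.INTER_CUBIC))
P=[[.5412,.17+a,z] for a,z in((.031,.07),(.031,.08),(.018,.08),(.018,.13),(-.018,.13))];print(proj("side",P)*3-[480,600])
E
python3 b4.py
```

```text
open t 48.68 tcp [0.5404 0.1698 0.1026] F [-0.  -0.2 -1. ] op 0.0619
clear t 50.3 tcp [0.4405 0.2394 0.2496] F [ 1.1 -0.3 -0.2] op 0.0623
[[287.93751005 287.60146672]
 [287.0056561  271.32966104]
 [292.73608735 257.01925139]
 [288.15181033 173.12661702]
 [303.79678585 138.22516935]]
```

View pics/s10c.png

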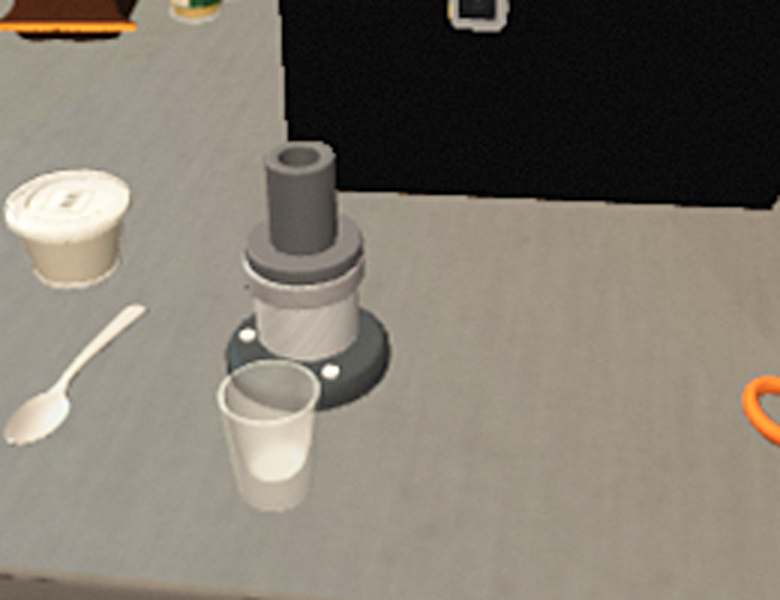

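The stack is straight. The bushing top is at row ~142, its sleeve foot at ~255 and its flange edge at ~285, against 138, 257 and 288 predicted for fully seated. The beaker stands untouched at (268,435), and the robot is clear.

```bash
python3 -c "
from h import *
sign_off(); st('done')"
```

```text
the job is handed in; nothing more can be done
the job is handed in; nothing more can be done
```

I threaded the spacer, the steel washer and the bushing (flange down) onto the shaft in that order, and handed the job in at about 50 s of the 72 s.

**Spacer:** in the side picture it sat within about 1 pixel of the fully seated position. About 9 N still showed right after the fingers opened, and it was gone once the arm lifted.

**Washer:** the arm could not get low enough over it with the gripper vertical, and two attempts stopped at joint limits. I picked it up with the gripper tilted, set it down farther out and regripped it upright. When released it was 0.2 mm above the expected seat height, and it lay flat in the picture.

**Bushing:** it was within 0.1 mm of the expected height before release, with about 20 N of contact force. The last picture shows the stack straight and about 1 pixel from the seated position.

**Beaker and clearance:** the beaker is upright where it was, and the robot was well clear of everything at hand-in. The wrist force stayed at about 24 N or less wherever I read it.

**Checks that disagreed:** the two cameras differed by about 2 to 3 mm in y. Light contact with the shaft while threading the spacer settled its position, close to the top camera's value. In the last two looks before the bushing grasp the top camera did not find the bushing, so I used its earlier top fix and the side camera.

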